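# Draw the wax-cutting slab out from under the mould bridge and seat it in the corner

### The arm

A 6-joint arm with a two-finger parallel gripper is mounted at the origin on the work surface. World frame = base frame: x ahead of the robot, y to its left, z up, the work surface at z = 0. Lengths are in m, angles in rad, forces in N, time in s.
With the tool pointing down it reaches from about 0.4 to 0.825 m from the base axis. Payload 7 kg.
Tool frame: the origin (TCP) lies midway between the tips of the shut fingers; the grasp point (between the pads) lies 19 mm behind it; z points along the fingers, y is the direction in which the jaws open and shut (so a half turn about z gives the same grasp; the last joint's range is limited). The gripper opens to 88 mm and grips with 3 to 60 N. Pads are 19 mm wide; open, the fingers measure 130 mm over their backs; the gripper's body (78 mm by 193 mm) begins 47 mm behind the grasp point.
Start: joints at [-0.974, 0.359, 0.012, 0, -1.224, -0.288], TCP at [0.205, -0.643, 0.227] pointing down, gripper open.
Joint ranges: [-3.07, 3.07], [-1.43, 2.12], [-1.02, 1.25], [-3.03, 1.67], [-3.05, -0], [-3.03, 3.03]. Speed limits (rad/s): [2.39, 2.39, 3.01, 3.14, 3.14, 3.14].

### API

Orientations are given as [roll, pitch, yaw] about the fixed x, y, z axes, in that order (R = Rz(yaw) Ry(pitch) Rx(roll)).
In Python, from station import get_state, grab_frame, camera_info, job_done gives the robot as it stands. The module is installed in compiled form; this text tells all that it offers.
- The arm moves only by the shell command python3 -m inch 'ROWS' [FORCE]. ROWS is JSON, a list that holds one entry, the list of rows, each a list of 7 numbers: the shift along the tool's x, y, z normalised to -1 to 1, where 1 is 50 cm, then the turn, a rotation vector about the tool's x, y, z normalised to -1 to 1, where 1 is 180 degrees, then the closure, from 0 (fully open) to 1 (shut). A call has 1 to 20 rows; each row shifts and turns the commanded pose from where the row before left it, along the tool's axes as they then stand; what a row does not reach is not made up. A row lasts 1/10 s, in which the tool goes at most 50 mm and 8.59 degrees, less where a joint would pass 70% of its speed; a pose out of reach is approached as far as the arm can. A call with a number of a shift or a turn outside -1 to 1 is refused whole. A call with a gripper value outside its range is refused whole. The fingers move at their own pace and stop on an object; FORCE is the grip in N (left out, the last holds). Time passes only in rows, so rows that do not move let the fingers close. It gives the time, the measured TCP pose, the force and the opening at its end, in the units of the state.
- get_state(): the state, without advancing time (a new reading comes with each control period).
- grab_frame(name): name is "scene" or "top" or "wrist"; returns the picture (400x640x3 uint8, blue, green, red); there is no depth.
- camera_info(name): a dict with "vertical_fov" (degrees; the focal length in pixels is half the picture's height over the tangent of half this angle, whatever the lens; pixels are square), "cx", "cy" (the principal point, pixels), "R" (3x3) and "t" (3): a world point X has camera coordinates R X + t. Camera axes: x right, y down, z forward; pixel columns grow to the right and rows downward; lengths in m; the calibration is good to about 2 mm. A picture is of the moment at which its call begins: read the wrist's pose just before it. camera_info takes no time and is no camera call; for the wrist camera it gives the pose at the moment of the call.
- job_done(): hands the job in, once; it reports no verdict.
The state is a dict: "t": time; "q": joint angles; "qd": joint speeds; "joint_efforts": joint torques, N m; "eef_pos": TCP position; "ee_rot": TCP orientation; "force": force on the tool from outside, world axes, zero at the start; "moment": the same for the moment, N m; "width": finger opening in m.
Only numpy, scipy, OpenCV 4.12 (cv2) and the standard library are available. Lean on these libraries where they do the work, as an engineer would, in place of code of your own. Each camera call takes 0.05 s, during which the arm holds its last target.

### The job

The marble wax-cutting slab has been pushed half under the mould bridge. Press lightly on top of it, draw it toward you until its front edge is flush against the front stop, then slide it along until its side is flush against the raised side cleat (left or right, wherever the cleat is), so that it sits fully home and square in that corner, and let go. Keep it flat on the board, never load it with more than 30 N or it cracks, and leave the other things where they are.

Things in the scene. Friction and masses are not known exactly. Their poses are not given: they have to be found in the camera images.
- board: fixed wooden cutting board, waxed, 12 mm thick, lying on the bench. Origin on its underside at bench height; x points away from the robot (turned up to about 15 degrees), z up. In this frame it spans x -150 to +180 mm, y -200 to +200 mm; its top is z = 12 mm
- stop_face (a point): middle of the foot of the FRONT STOP's inner face, at the board's top (x = -130, y = 0, z = 12 mm in the board's frame; same axes). The stop is a fixed dark wooden strip along the board's near edge, along y over the full width, 20 mm wide, 10 mm high; its inner face looks to +x (away from the robot)
- bridge_edge (a point): middle of the lower front edge of the fixed plywood BRIDGE over the far part of the board (x = 50, y = 0, z = 38 mm in the board's frame). The bridge is 14 mm thick, runs 140 mm back from here over the full width, on legs at y = +-190 mm. A dark steel candle mould fixed on it begins 54 mm behind this edge, y within +-85 mm, top at z = 150 mm
- cleat: SIDE CLEAT: fixed dark wooden strip on the board, 160 mm long (x, parallel to the board's x), 20 mm wide (y), 10 mm high. Origin at the centre of its underside, at x = -50 and y = +130 or -130 mm in the board's frame (side varies); its inner face is 10 mm nearer the board's middle. The aluminium strip only 2 mm high at the mirrored place is not the cleat
- tile_top (a point): centre of the top face of the loose polished marble slab, 160 mm (its x) x 140 mm (its y) x 12 mm thick. The top is 24 mm above the bench, 14 mm below the bridge and 2 mm above stop and cleat. Seated, this point is 80 mm from the stop's inner face and 70 mm from the cleat's. At the start the front 65 to 100 mm is exposed, and it is 30 to 70 mm short of the cleat
- tile: the same slab, origin at the centre of its underside; x along the 160 mm side, away from the robot, up to 7 degrees askew. Mass 0.6 to 0.95 kg, too wide to grasp. Stone on waxed wood 0.22 to 0.34, fingertips on its top about 0.7 to 1: a steady press of 12 to 18 N draws it, under 8 N slips, and the press eases once sliding begins. Stiff: touching down faster than about 10 mm/s knocks it with over 30 N
- tape_a: bystander: roll of masking tape lying flat, 104 mm across, 24 mm high, on the bench to the left of the board
- tape_b: bystander: roll of masking tape lying flat, 96 mm across, 36 mm high, on the bench to the left of the board
- stub: bystander: green wax stub, 26 mm across, 45 mm high, standing on the board's left margin outside the cleat's line; origin under it
- tin: bystander: small metal jar, 34 mm across, 50 mm high, standing on the board's right margin outside the cleat's line; origin under it
- candle: bystander: pale candle, 32 mm across, 76 mm high, standing on the left part of the bridge; origin under it
- scraper: bystander: scraper, 200 mm long, lying on the bench to the right of the board
Not all that is in view belongs to the job. Of the things shaped like the tile, the marble one is meant.

How it is judged:
On the way:
1. the slab is drawn out from under the bridge (x of tile_top in the frame of board below -0.035 m), for 0.1 s.
At the end, for the whole second after the job is handed in: The slab lies flat and still on the board in the corner: its front edge within 2.5 mm of the front stop, its side within 2.5 mm of the side cleat, square to the board within 0.03 rad (1.7 degrees), and the robot has let go (x of tile_top in the frame of board between -0.053 and -0.0475 m and y of tile_top in the frame of cleat between -0.0825 and 0.0825 m and angle between the x axis of tile and the x axis of board, either way round below 0.03 rad and angle between tile's own z axis and vertical below 0.03 rad and linear speed of tile below 0.005 m/s); the robot touches nothing.
It fails at once if the slab is loaded with more than 30 N by the robot (contact force between any of the fingers, the arm and tile above 30 N).
It fails at once if the slab is tipped or lifted off the board (angle between tile's own z axis and vertical above 0.1 rad or z of tile_top in the frame of board above 0.032 m).
It fails at once if a bystander is moved by more than 15 mm (distance of any of tape_a, tape_b, stub, tin, candle, scraper from where it was at the start of the episode above 0.015 m).
It also fails if it takes over 58 s, if anything falls off the work surface, if the arm or the gripper's body presses on something with over 40 N, if the wrist force passes 120 N, or if a joint passes its speed limit or range.

## Working session

There is one attempt and no reset: what is moved stays moved. The work goes in short steps, Python scripts to look and compute and a shell command to move; the robot and the scene stay as the last step left them, time stands still between calls to the robot, and variables do not carry over. Pictures are saved under pics/ and viewed, and the job is handed in when it is done.

```bash
mkdir -p pics; python3 - <<'E'
from station import *
import cv2
s=get_state();print(s)
for n in("scene","top","wrist"):
    cv2.imwrite(f"pics/{n}0.png",grab_frame(n)); print(n,camera_info(n))
E
```

```text
{'t': 0.0, 'q': array([-9.73881782e-01,  3.59375189e-01,  1.10727551e-02, -3.43516672e-04,
       -1.22406904e+00, -2.88126777e-01]), 'qd': array([ 5.12845473e-04, -4.62788279e-04,  1.35198725e-03, -2.34343350e-03,
        5.39500203e-04, -4.20894018e-05]), 'joint_efforts': array([-2.50326171e-03, -5.82717633e+01,  2.93052560e+01,  6.99668258e+00,
        6.67315442e-03, -2.11327315e-04]), 'eef_pos': array([ 0.20498567, -0.64262671,  0.22563748]), 'ee_rot': array([ 3.13999067e+00, -1.38013033e-04, -2.83292176e+00]), 'force': array([0.17481613, 0.41394579, 0.11866236]), 'moment': array([ 0.02745881, -0.003286  , -0.01009994]), 'width': 0.08754563072080826}
scene {'vertical_fov': 42.67471673468963, 'cx': 314.0520589787078, 'cy': 197.2175962058681, 'R': array([[-0.40351141,  0.91493595, -0.00841152],
       [ 0.63937914,  0.27538352, -0.71788456],
       [-0.654502  , -0.29505276, -0.69611135]]), 't': array([ 0.183735  , -0.31605985,  1.55634943])}
top {'vertical_fov': 51.56300127613332, 'cx': 324.8654390161769, 'cy': 192.70610881945987, 'R': array([[-0.06650792, -0.99778245, -0.00262276],
       [-0.97748755,  0.06568221, -0.20050919],
       [ 0.20023682, -0.01077174, -0.97968831]]), 't': array([0.07831663, 0.52498411, 0.94506191])}
wrist {'vertical_fov': 58.518677533814916, 'cx': 322.22883146578704, 'cy': 206.92682860026102, 'R': array([[-3.04250427e-01,  9.52591705e-01,  8.49211469e-04],
       [ 9.09199980e-01,  2.90125221e-01,  2.98634814e-01],
       [ 2.84230669e-01,  9.16318727e-02, -9.54367082e-01]]), 't': array([ 0.67333353, -0.03688857,  0.39149137])}
```

View pics/scene0.png

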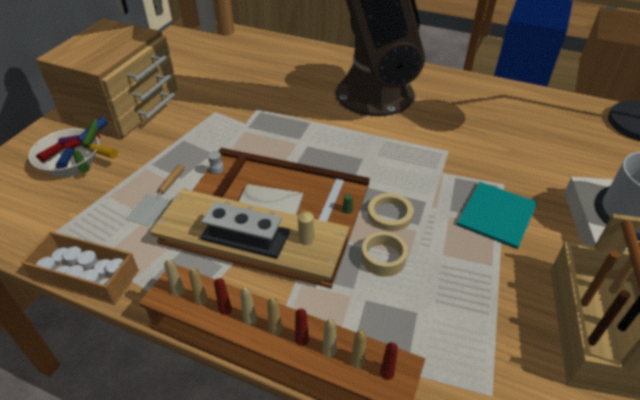

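View pics/top0.png

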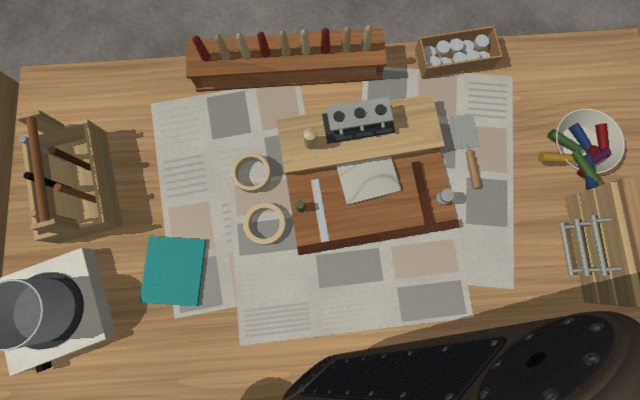

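View pics/wrist0.png

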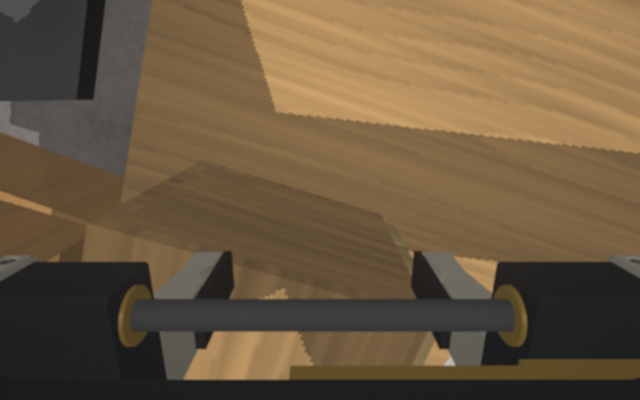

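The top view shows two candidates for the slab: the white marble slab at about (368,180), half under the bridge, and the teal tile at (174,270), which lies off the board. The marble one is meant. The dark cleat is on the right at about (428,180), and the aluminium strip is at (320,210). I'll check this in a close crop.

```bash
python3 - <<'E'
import cv2
i=cv2.imread("pics/top0.png")[90:265,270:480]
cv2.imwrite("pics/top0c.png",cv2.resize(i,None,fx=3.4,fy=3.4,interpolation=cv2.INTER_CUBIC))
E
```

```text
(no output)
```

View pics/top0c.png

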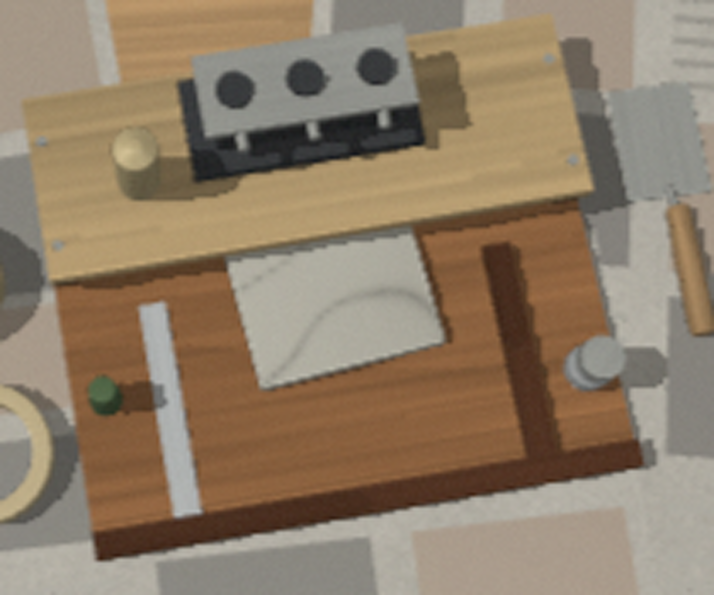

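```bash
cat > h.py <<'E'
import numpy as np, cv2
from station import *
def ray(n,px,z,ci=None):
    c=ci or camera_info(n); f=200/np.tan(np.radians(c["vertical_fov"]/2))
    R=np.array(c["R"]);t=np.array(c["t"]);C=-R.T@t
    px=np.atleast_2d(px); d=np.c_[(px[:,0]-c["cx"])/f,(px[:,1]-c["cy"])/f,np.ones(len(px))]@R
    return C+d*((z-C[2])/d[:,2])[:,None]
def fit(W,B):
    W=W[:,:2];B=np.array(B,float); w=W-W.mean(0); b=B-B.mean(0)
    th=np.arctan2((b[:,0]*w[:,1]-b[:,1]*w[:,0]).sum(),(b*w).sum())
    R=np.array([[np.cos(th),-np.sin(th)],[np.sin(th),np.cos(th)]])
    t=W.mean(0)-R@B.mean(0); return th,R,t,W-(B@R.T+t)
E
python3 - <<'E'
from h import *
u=lambda p:np.array(p)/3.4+[270,90]-0.35
P=[((88,527),22,(-130,200)),((630,442),22,(-130,-200)),((483,247),22,(30,-120)),((508,242),22,(30,-140)),((528,460),22,(-130,-120)),((556,456),22,(-130,-140)),((55,281),38,(50,200)),((592,193),38,(50,-200))]
W=np.vstack([ray("top",u(p),z/1000) for p,z,_ in P]); B=np.array([b for *_,b in P])/1000
th,R,t,r=fit(W,B); print(np.degrees(th),t,(r*1000).round(1))
T=np.vstack([ray("top",u(p),.024) for p in [(262,385),(445,339),(228,257),(413,230)]])
print(T.round(4)); print(((T[:,:2]-t)@R*1000).round(1))
d=T[1]-T[0];print(np.linalg.norm(d),np.degrees(np.arctan2(d[0],-d[1])), [np.degrees(np.arctan2(*(T[b]-T[a])[[1,0]])) for a,b in((0,2),(1,3))])
np.savez("board.npz",th=th,R=R,t=t)
E
```

```text
5.071518953722372 [ 0.55884717 -0.06496305] [[ 0.2 -0.5]
 [-0.3  4.5]
 [-0.4  0.6]
 [ 0.4  1.6]
 [-1.3 -0.3]
 [-1.6 -0.8]
 [-0.9 -2.8]
 [ 3.9 -2.3]]
[[ 0.5058 -0.0094  0.024 ]
 [ 0.5309 -0.1455  0.024 ]
 [ 0.6034  0.0083  0.024 ]
 [ 0.6149 -0.1303  0.024 ]]
[[-47.9  60.1]
 [-35.  -77.7]
 [ 50.9  69.1]
 [ 50.1 -70.1]]
0.13842243525812772 10.447422822316593 [np.float64(10.271220978026577), np.float64(10.241173755041736)]
```

Confirmed: the marble slab, with corners at crop (262,385), (445,339), (413,230) and (228,257), is half under the bridge and about 5° askew to the board. The board yaw is about 5.1° and the cleat is on the right. Next I'll travel over to it at height.

```bash
python3 -m inch '[[[-0.051,0.0438,0,0,0,0.002,0.5],[-0.051,0.0438,0,0,0,0.002,0.5],[-0.051,0.0438,0,0,0,0.002,0.5],[-0.051,0.0438,0,0,0,0.002,0.5],[-0.051,0.0438,0,0,0,0.002,0.5],[-0.051,0.0438,0,0,0,0.002,0.5],[-0.051,0.0438,0,0,0,0.002,0.5],[-0.051,0.0438,0,0,0,0.002,0.5],[-0.051,0.0438,0,0,0,0.002,0.5],[-0.051,0.0438,0,0,0,0.002,0.5],[-0.051,0.0438,0,0,0,0.002,0.5],[-0.051,0.0438,0,0,0,0.002,0.5],[-0.051,0.0438,0,0,0,0.002,0.5],[-0.051,0.0438,0,0,0,0.002,0.5],[-0.051,0.0438,0,0,0,0.002,0.5],[-0.051,0.0438,0,0,0,0.002,0.5],[-0.051,0.0438,0,0,0,0.002,0.5],[-0.051,0.0438,0,0,0,0.002,0.5],[-0.051,0.0438,0,0,0,0.002,0.5],[-0.051,0.0438,0,0,0,0.002,0.5]]]' 5
python3 - <<'E'
from h import *
print(get_state())
cv2.imwrite("pics/wrist1.png",grab_frame("wrist"))
np.save("ci1.npy",camera_info("wrist"),allow_pickle=True)
E
```

```text
t: 2.15
eef_pos: [0.5917, -0.0919, 0.2264]
ee_rot: [3.141, -0.0, -2.959]
force: [0.5, -1.0, -0.7]
width: 0.0441
{'t': 2.15, 'q': array([ 1.71854783e-01,  2.34685513e-01, -1.62777435e-01, -1.19662204e-04,
       -1.17365705e+00, -1.55962690e+00]), 'qd': array([ 0.40557483,  0.26656465,  0.34651983,  0.00258989, -0.08137553,
       -0.46628354]), 'joint_efforts': array([-1.81808956e+00, -4.98765135e+01,  2.70913947e+01,  6.66340113e+00,
        2.10542040e-02,  7.31663201e-01]), 'eef_pos': array([ 0.59166061, -0.09193257,  0.22639608]), 'ee_rot': array([ 3.14147871e+00, -3.22417054e-04, -2.95861472e+00]), 'force': array([ 0.53029388, -0.98284365, -0.66558652]), 'moment': array([-0.09801155, -0.07373401,  0.05010958]), 'width': 0.044135966048062074}
```

View pics/wrist1.png

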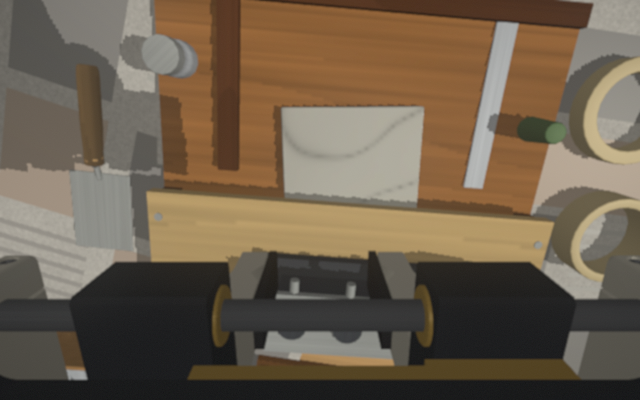

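```bash
python3 -m inch '[[[0.0098,0.0092,0.02,0,0,0,0.5],[0.0098,0.0092,0.02,0,0,0,0.5],[0.0098,0.0092,0.02,0,0,0,0.5],[0.0098,0.0092,0.02,0,0,0,0.5],[0.0098,0.0092,0.02,0,0,0,0.5],[0.0098,0.0092,0.02,0,0,0,0.5],[0,0,0,0,0,0,0.5],[0,0,0,0,0,0,0.5],[0,0,0,0,0,0,0.5]]]'
python3 - <<'E'
from h import *
s=get_state();print(s['eef_pos'],s['ee_rot'],s['force'],abs(s['qd']).max())
c=camera_info("wrist")
im=grab_frame("wrist");cv2.imwrite("pics/wrist2.png",im);cv2.imwrite("pics/wrist2b.png",cv2.resize(im[:270],(800,338),interpolation=cv2.INTER_CUBIC))
import pickle;pickle.dump(c,open("ci2.pkl","wb"))
E
```

```text
t: 3.1
eef_pos: [0.5578, -0.0715, 0.1671]
ee_rot: [-3.141, 0.001, -2.958]
force: [-0.5, 0.3, -0.2]
width: 0.0441
[ 0.55780926 -0.07145718  0.1670844 ] [-3.14135190e+00  9.84713497e-04 -2.95834377e+00] [-0.53628761  0.32253731 -0.22930161] 0.0021308997981037588
```

View pics/wrist2b.png

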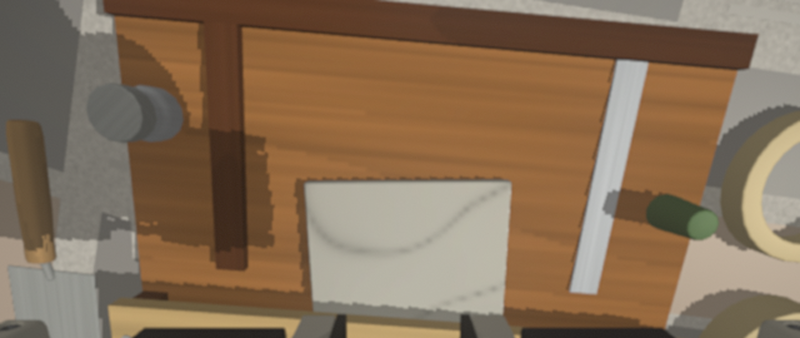

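```bash
python3 - <<'E'
from h import *
import pickle
c=pickle.load(open("ci2.pkl","rb")); b=np.load("board.npz")
P=np.array([(113,14),(737,68),(240,28),(244,268),(203,24),(217,268),(306,182),(511,182),(313,290),(506,290)])/1.25
W=ray("wrist",P,.022,c); W[6:]=ray("wrist",P[6:],.024,c)
print(W[:,:2].round(4)); print(((W[:,:2]-b['t'])@b['R']*1000).round(1))
a=lambda i,j:np.degrees(np.arctan2(*(W[j]-W[i])[[1,0]]))
print(a(0,1)-90,a(2,3),a(4,5),a(6,7)-90,a(6,8),a(7,9))
E
```

```text
[[ 0.4499 -0.2697]
 [ 0.4092  0.1153]
 [ 0.4435 -0.1932]
 [ 0.5986 -0.1787]
 [ 0.4454 -0.2156]
 [ 0.6022 -0.1978]
 [ 0.5291 -0.1419]
 [ 0.504  -0.0066]
 [ 0.6056 -0.1277]
 [ 0.58    0.0096]]
[[-126.6 -194.3]
 [-133.1  192.8]
 [-126.3 -117.5]
 [  29.6 -116.8]
 [-126.3 -140. ]
 [  31.4 -136.1]
 [ -36.4  -74. ]
 [ -49.5   63. ]
 [  41.   -66.6]
 [  27.7   72.4]]
6.028233441672853 5.33334784948904 6.497314089500613 10.531953421971707 10.535592949999325 12.023539702652325
```

The wrist view shows the slab's near edge at (306,182) to (511,182), with the cleat on the image left at (240,150) and the stop along the top. The board yaw comes out at about 5.6° and the slab at 10.4°, which agrees with the top view. Descending now.

```bash
python3 -m inch '[[[0,0.002,0.05,0,0,0,0.5],[0,0,0.05,0,0,0,0.5],[0,0,0.05,0,0,0,0.5],[0,0,0.05,0,0,0,0.5],[0,0,0.05,0,0,0,0.5],[0,0,0.01,0,0,0,0.5],[0,0,0.005,0,0,0,0.5],[0,0,0.002,0,0,0,0.5],[0,0,0,0,0,0,0.5],[0,0,0,0,0,0,0.5]]]'
```

```text
t: 4.15
eef_pos: [0.5578, -0.0703, 0.0342]
ee_rot: [-3.142, 0.002, -2.958]
force: [0.9, -0.5, 0.1]
width: 0.0438
```

```bash
python3 -m inch '[[[0,0,0.0012,0,0,0,0.5],[0,0,0.0012,0,0,0,0.5],[0,0,0.0012,0,0,0,0.5],[0,0,0.0012,0,0,0,0.5],[0,0,0.0012,0,0,0,0.5],[0,0,0.0012,0,0,0,0.5],[0,0,0.0012,0,0,0,0.5],[0,0,0.0012,0,0,0,0.5],[0,0,0.0012,0,0,0,0.5],[0,0,0.0012,0,0,0,0.5],[0,0,0.0012,0,0,0,0.5],[0,0,0.0012,0,0,0,0.5]]]'
```

```text
t: 5.35
eef_pos: [0.557, -0.0704, 0.0258]
ee_rot: [3.142, -0.0, -2.958]
force: [-0.8, 0.2, 1.2]
width: 0.0436
```

```bash
python3 -m inch '[[[0,0,0.001,0,0,0,0.5],[0,0,0.001,0,0,0,0.5],[0,0,0.001,0,0,0,0.5],[0,0,0,0,0,0,0.5]]]'
```

```text
t: 5.75
eef_pos: [0.557, -0.0704, 0.0244]
ee_rot: [3.142, 0.0, -2.958]
force: [-0.2, -0.7, -0.3]
width: 0.0438
```

```bash
python3 -m inch '[[[0,0,0.001,0,0,0,0.5],[0,0,0,0,0,0,0.5]]]'
```

```text
t: 5.95
eef_pos: [0.557, -0.0705, 0.0243]
ee_rot: [-3.141, 0.0, -2.958]
force: [-1.9, -0.0, 5.6]
width: 0.0434
```

```bash
python3 -m inch '[[[0,0,0.0005,0,0,0,0.5],[0,0,0.0005,0,0,0,0.5],[0,0,0,0,0,0,0.5]]]'
```

```text
t: 6.25
eef_pos: [0.5571, -0.0704, 0.0243]
ee_rot: [-3.141, 0.0, -2.958]
force: [-3.6, 0.4, 9.8]
width: 0.0438
```

```bash
python3 -m inch '[[[0,0,0.0006,0,0,0,0.5],[0,0,0.0006,0,0,0,0.5],[0,0,0,0,0,0,0.5]]]'
```

```text
t: 6.55
eef_pos: [0.5571, -0.0704, 0.0243]
ee_rot: [-3.141, 0.001, -2.958]
force: [-5.5, 1.4, 15.8]
width: 0.0436
```

```bash
python3 -m inch '[[[0.002,0.0002,0,0,0,0,0.5],[0.003,0.0003,0,0,0,0,0.5],[0.004,0.0003,0,0,0,0,0.5],[0.004,0.0003,0,0,0,0,0.5],[0.004,0.0003,0,0,0,0,0.5]]]'
```

```text
t: 7.05
eef_pos: [0.5517, -0.0708, 0.0243]
ee_rot: [-3.141, 0.006, -2.957]
force: [4.5, 0.8, 6.2]
width: 0.0439
```

```bash
python3 -m inch '[[[0.004,0.0003,0.0008,0,0,0,0.5],[0.004,0.0003,0.0008,0,0,0,0.5],[0.004,0.0003,0,0,0,0,0.5]]]'
```

```text
t: 7.35
eef_pos: [0.5472, -0.0713, 0.0243]
ee_rot: [-3.141, 0.009, -2.957]
force: [5.6, 1.0, 10.0]
width: 0.0437
```

```bash
python3 -m inch '[[[0.004,0.0003,0.0008,0,0,0,0.5],[0.004,0.0003,0.0004,0,0,0,0.5],[0.004,0.0003,0,0,0,0,0.5]]]'
python3 - <<'E'
from h import *
im=grab_frame("wrist");cv2.imwrite("pics/wrist3b.png",cv2.resize(im,(800,500),interpolation=cv2.INTER_CUBIC))
print(get_state()['force'])
E
```

```text
t: 7.65
eef_pos: [0.5422, -0.0718, 0.0243]
ee_rot: [-3.141, 0.01, -2.956]
force: [6.0, 0.3, 13.0]
width: 0.0439
[ 6.38516352  0.12254855 11.98572007]
```

View pics/wrist3b.png

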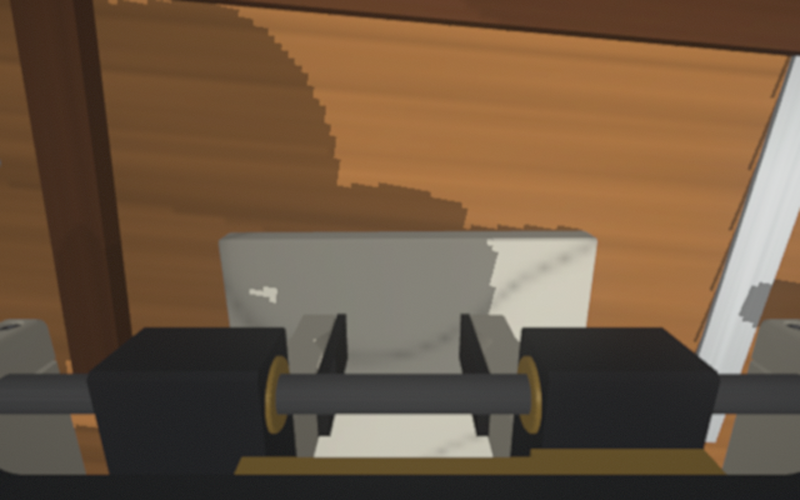

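```bash
cat > w.py <<'E'
from h import *
def rep(pix,extra=[]):
    c=camera_info("wrist"); s=get_state(); b=np.load("board.npz")
    W=ray("wrist",np.array(pix)/1.25,.024,c)[:,:2]
    B=(W-b['t'])@b['R']*1000
    print("tcp board",((s['eef_pos'][:2]-b['t'])@b['R']*1000).round(1)); print("pts board",B.round(1),"yaw rel",np.degrees(np.arctan2(*(W[1]-W[0])[::-1]))-90-5.6)
    for p in extra:
        print("extra z22",((ray("wrist",np.array(p)/1.25,.022,c)[:,:2]-b['t'])@b['R']*1000).round(1))
E
python3 -c "
from w import *
rep([(221,241),(596,240)],[(165,0),(800,53),(95,0),(130,330)])"
```

```text
tcp board [-17.6  -5.3]
pts board [[-49.9 -74.4]
 [-63.6  62.4]] yaw rel 5.213553450211757
extra z22 [[-127.4  -90.6]]
extra z22 [[-131.9  115.1]]
extra z22 [[-125.2 -112.7]]
extra z22 [[  -8.8 -112.2]]
```

```bash
python3 -m inch '[[[0.004,0.0003,0.0003,0,0,0.002,0.5],[0.004,0.0003,0.0003,0,0,0.002,0.5],[0.004,0.0003,0,0,0,0.002,0.5],[0.004,0.0002,0,0,0,0.002,0.5],[0.004,0.0002,0,0,0,0.002,0.5]]]'
```

```text
t: 8.2
eef_pos: [0.5327, -0.0726, 0.0242]
ee_rot: [-3.141, 0.011, -2.988]
force: [6.8, 1.6, 13.8]
width: 0.0439
```

```bash
python3 -m inch '[[[0.005,0.0002,0.0002,0,0,0.002,0.5],[0.005,0.0002,0.0002,0,0,0.002,0.5],[0.005,0.0002,0,0,0,0.002,0.5],[0.005,0.0001,0,0,0,0.002,0.5],[0.005,0.0001,0,0,0,0.002,0.5],[0.005,0,0,0,0,0.002,0.5],[0.005,0,0,0,0,0.002,0.5]]]'
```

```text
t: 8.9
eef_pos: [0.5159, -0.0744, 0.0242]
ee_rot: [-3.141, 0.012, -3.031]
force: [7.3, 1.3, 15.7]
width: 0.0437
```

```bash
python3 -m inch '[[[0.005,0,0,0,0,0.002,0.5],[0.005,0,0,0,0,0.002,0.5],[0.005,0,0,0,0,0,0.5],[0.005,0,0,0,0,0,0.5],[0.005,0,0,0,0,0,0.5]]]'
python3 - <<'E'
from h import *
im=grab_frame("wrist");cv2.imwrite("pics/wrist4b.png",cv2.resize(im,(800,500),interpolation=cv2.INTER_CUBIC))
print(get_state()['force'])
E
```

```text
t: 9.4
eef_pos: [0.5036, -0.0757, 0.0242]
ee_rot: [-3.142, 0.013, -3.044]
force: [8.7, 1.3, 16.0]
width: 0.0437
[ 6.74914337  1.83181239 16.60363364]
```

View pics/wrist4b.png

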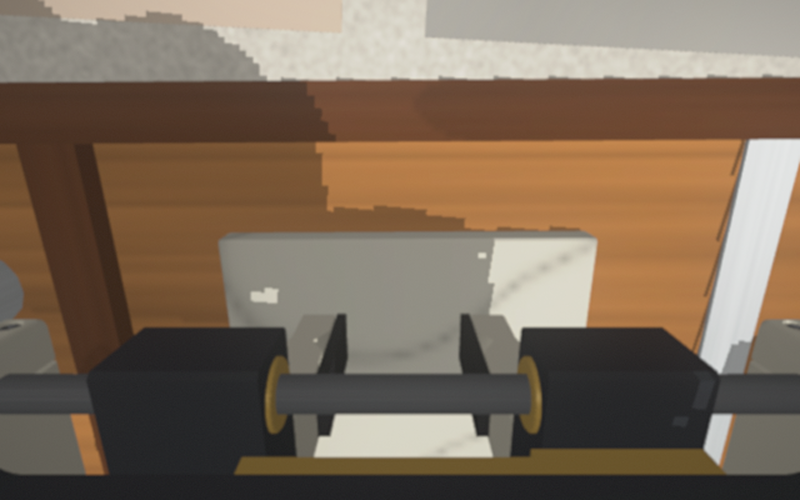

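```bash
python3 -c "
from w import *
rep([(221,241),(596,240)],[(200,143),(740,139.5),(80,146),(123,328)])"
```

```text
tcp board [-56.4  -5.8]
pts board [[-94.8 -71.8]
 [-96.5  65.6]] yaw rel 0.1962191180802595
extra z22 [[-129.5  -75.8]]
extra z22 [[-132.5  111. ]]
extra z22 [[-128.  -117.6]]
extra z22 [[ -58.  -115.6]]
```

```bash
python3 -m inch '[[[0.005,0,0,0,0,0,0.5],[0.006,0,0,0,0,0,0.5],[0.006,0,0,0,0,0,0.5],[0.006,0,0,0,0,0,0.5],[0.006,0,-0.0003,0,0,0,0.5],[0.006,0,0,0,0,0,0.5],[0.006,0,0,0,0,0,0.5],[0.006,0,0,0,0,0,0.5],[0.006,0,0,0,0,0,0.5],[0.004,0,0,0,0,0,0.5]]]'
```

```text
t: 10.45
eef_pos: [0.4751, -0.0784, 0.0242]
ee_rot: [3.142, 0.012, -3.044]
force: [7.5, -0.3, 16.1]
width: 0.044
```

```bash
python3 -m inch '[[[0.003,0,-0.0003,0,0,0,0.5],[0.002,0,0,0,0,0,0.5],[0.002,0,0,0,0,0,0.5]]]'
```

```text
t: 10.75
eef_pos: [0.4716, -0.0787, 0.0242]
ee_rot: [3.141, 0.012, -3.044]
force: [8.0, 1.5, 14.5]
width: 0.0437
```

```bash
python3 -m inch '[[[0.0015,0,0,0,0,0,0.5],[0.0015,0,0,0,0,0,0.5]]]'
```

```text
t: 10.95
eef_pos: [0.4701, -0.0788, 0.0242]
ee_rot: [3.141, 0.012, -3.044]
force: [8.4, 0.4, 15.7]
width: 0.0441
```

```bash
python3 -m inch '[[[0.0015,0,0,0,0,0,0.5],[0.0015,0,0,0,0,0,0.5]]]'
```

```text
t: 11.15
eef_pos: [0.4694, -0.0788, 0.0243]
ee_rot: [3.141, 0.013, -3.043]
force: [11.9, -0.3, 11.3]
width: 0.044
```

```bash
python3 -m inch '[[[0.0015,0,-0.0002,0,0,0,0.5],[0.0015,0,0,0,0,0,0.5]]]'
```

```text
t: 11.35
eef_pos: [0.4679, -0.0789, 0.0243]
ee_rot: [3.141, 0.014, -3.044]
force: [11.1, 0.7, 11.1]
width: 0.0437
```

```bash
python3 - <<'E'
from h import *
im=grab_frame("wrist");cv2.imwrite("pics/wrist5.png",im);cv2.imwrite("pics/wrist5b.png",cv2.resize(im,(800,500),interpolation=cv2.INTER_CUBIC))
print(get_state()['force'])
E
```

```text
[10.71385992  0.69946182 11.49942164]
```

View pics/wrist5b.png

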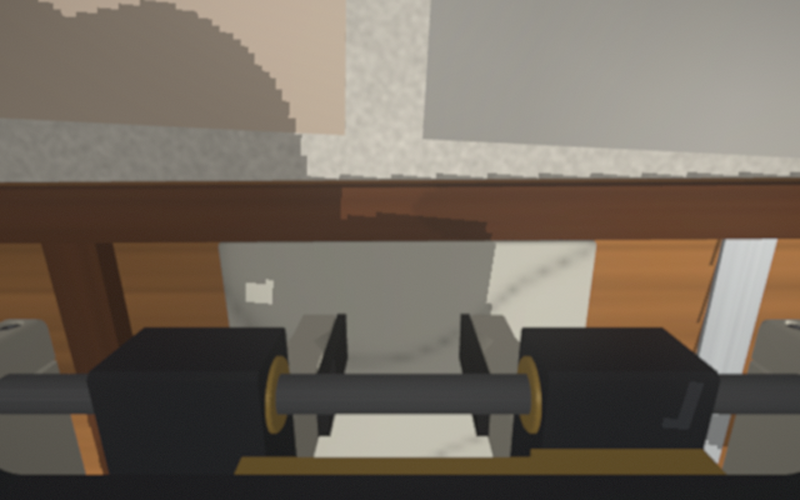

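The slab's front edge now sits against the stop along row 241, from (222,241) to (596,241). The cleat is to the left at (115,290). Next I'll ease the pull, firm up the press and slide toward the cleat, which is tool −y.

```bash
python3 -m inch '[[[-0.001,-0.001,0.0004,0,0,0,0.5],[-0.001,-0.002,0.0004,0,0,0,0.5],[0,-0.003,0,0,0,0,0.5],[0,-0.004,0,0,0,0,0.5]]]'
```

```text
t: 11.8
eef_pos: [0.4684, -0.0831, 0.0242]
ee_rot: [3.141, 0.012, -3.044]
force: [4.0, 10.6, 23.3]
width: 0.0438
```

```bash
python3 -m inch '[[[0,-0.002,-0.0014,0,0,0,0.5],[0,-0.003,-0.0004,0,0,0,0.5]]]'
```

```text
t: 12.0
eef_pos: [0.4678, -0.0859, 0.0243]
ee_rot: [3.141, 0.011, -3.044]
force: [5.1, 8.1, 10.6]
width: 0.0441
```

```bash
python3 -m inch '[[[0,-0.004,0.0004,0,0,0,0.5],[0,-0.004,0.0003,0,0,0,0.5],[0,-0.004,0,0,0,0,0.5]]]'
```

```text
t: 12.3
eef_pos: [0.4685, -0.0919, 0.0242]
ee_rot: [3.141, 0.011, -3.044]
force: [4.4, 9.2, 18.9]
width: 0.0438
```

```bash
python3 -m inch '[[[0,-0.004,-0.0003,0,0,0,0.5],[0,-0.005,0,0,0,0,0.5],[0,-0.005,0,0,0,0,0.5]]]'
python3 - <<'E'
from h import *
im=grab_frame("wrist");cv2.imwrite("pics/wrist6b.png",cv2.resize(im,(800,500),interpolation=cv2.INTER_CUBIC))
print(get_state()['force'])
E
```

```text
t: 12.6
eef_pos: [0.4693, -0.0989, 0.0242]
ee_rot: [3.141, 0.011, -3.044]
force: [4.4, 9.0, 16.7]
width: 0.0442
[ 5.01627327  7.6231785  15.26330142]
```

View pics/wrist6b.png

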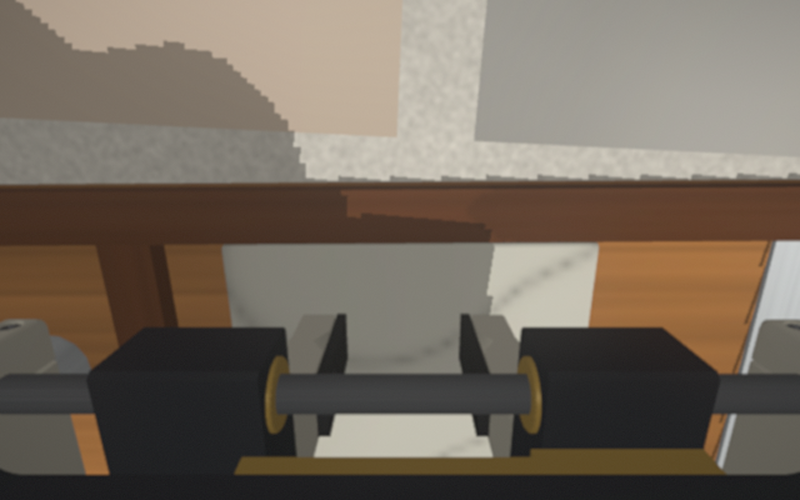

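```bash
python3 -m inch '[[[0,-0.004,0,0,0,0,0.5],[0,-0.005,0,0,0,0,0.5],[0,-0.005,0,0,0,0,0.5],[0,-0.005,0,0,0,0,0.5]]]'
```

```text
t: 13.05
eef_pos: [0.4703, -0.1085, 0.0242]
ee_rot: [3.141, 0.011, -3.044]
force: [4.9, 9.0, 15.6]
width: 0.0437
```

```bash
python3 -m inch '[[[0,-0.005,0,0,0,0,0.5],[0,-0.005,0,0,0,0,0.5],[0,-0.005,0,0,0,0,0.5]]]'
```

```text
t: 13.35
eef_pos: [0.471, -0.116, 0.0242]
ee_rot: [3.141, 0.011, -3.044]
force: [6.3, 9.5, 15.9]
width: 0.0441
```

```bash
python3 -m inch '[[[0,-0.002,0,0,0,0,0.5],[0,-0.002,0,0,0,0,0.5]]]'
```

```text
t: 13.55
eef_pos: [0.4712, -0.118, 0.0242]
ee_rot: [3.141, 0.011, -3.044]
force: [5.4, 9.2, 15.0]
width: 0.0439
```

```bash
python3 - <<'E'
from h import *
im=grab_frame("wrist");cv2.imwrite("pics/wrist7b.png",cv2.resize(im,(800,500),interpolation=cv2.INTER_CUBIC))
E
```

```text
(no output)
```

View pics/wrist7b.png

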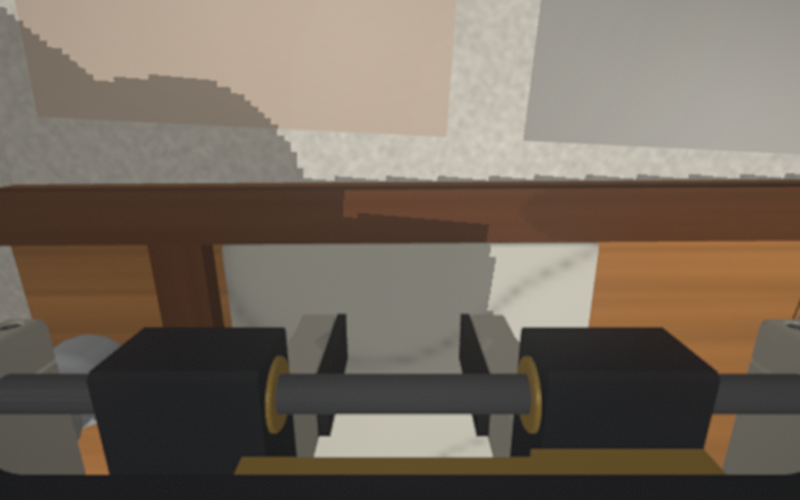

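About 8 mm remains to the cleat: the slab's left edge is at (225,245) and the cleat's inner top edge at (202,245).

```bash
python3 -m inch '[[[0,-0.002,0,0,0,0,0.5],[0,-0.002,0,0,0,0,0.5],[0,-0.002,0,0,0,0,0.5],[0,-0.002,0,0,0,0,0.5],[0,-0.002,0,0,0,0,0.5]]]'
```

```text
t: 14.1
eef_pos: [0.4717, -0.123, 0.0242]
ee_rot: [3.141, 0.011, -3.044]
force: [4.7, 9.4, 15.0]
width: 0.0441
```

```bash
python3 -m inch '[[[0,-0.0015,0,0,0,0,0.5],[0,-0.0015,0,0,0,0,0.5]]]'
```

```text
t: 14.3
eef_pos: [0.4719, -0.1245, 0.0242]
ee_rot: [3.141, 0.011, -3.044]
force: [5.6, 9.3, 15.5]
width: 0.0438
```

```bash
python3 -m inch '[[[0,-0.0015,0,0,0,0,0.5],[0,-0.0015,0,0,0,0,0.5]]]'
```

```text
t: 14.5
eef_pos: [0.472, -0.1259, 0.0242]
ee_rot: [3.141, 0.011, -3.044]
force: [4.9, 14.2, 16.5]
width: 0.0438
```

```bash
python3 -m inch '[[[0.0004,-0.0005,-0.0002,0,0,0,0.5],[0.0004,-0.0005,0,0,0,0,0.5]]]'
python3 - <<'E'
from h import *
im=grab_frame("wrist");cv2.imwrite("pics/wrist8b.png",cv2.resize(im[160:400,60:400],(765,540),interpolation=cv2.INTER_CUBIC))
cv2.imwrite("pics/top8.png",cv2.resize(grab_frame("top")[90:265,270:480],None,fx=3.4,fy=3.4,interpolation=cv2.INTER_CUBIC))
print(get_state()['force'])
E
```

```text
t: 14.7
eef_pos: [0.4717, -0.1264, 0.0242]
ee_rot: [3.141, 0.011, -3.044]
force: [6.4, 11.1, 13.5]
width: 0.044
[ 6.0559235   9.88239536 14.56192326]
```

View pics/wrist8b.png

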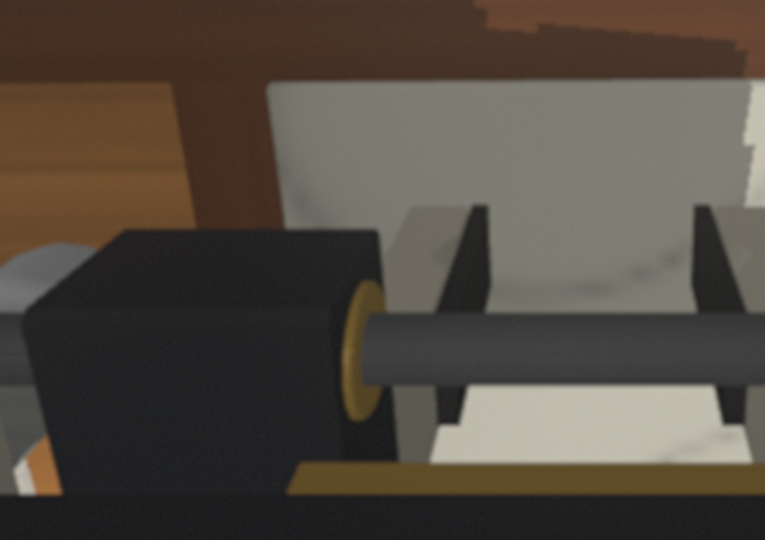

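```bash
python3 -m inch '[[[0,0,-0.002,0,0,0,0.5],[0,0,-0.003,0,0,0,0.5],[0,0,-0.006,0,0,0,0.5],[0,0,-0.01,0,0,0,0.5],[0,0,-0.02,0,0,0,0.5],[0,0,-0.03,0,0,0,0.5],[0,0,-0.04,0,0,0,0.5],[0,0,-0.04,0,0,0,0.5],[0,0,-0.04,0,0,0,0.5],[0,0,-0.04,0,0,0,0.5],[0,0,0,0,0,0,0.5],[0,0,0,0,0,0,0.5]]]'
python3 - <<'E'
from h import *
import pickle
print(get_state()['force'])
c=camera_info("wrist");pickle.dump(c,open("ci9.pkl","wb"))
im=grab_frame("wrist");cv2.imwrite("pics/wrist9b.png",cv2.resize(im,(800,500),interpolation=cv2.INTER_CUBIC))
E
```

```text
t: 16.0
eef_pos: [0.4655, -0.128, 0.1379]
ee_rot: [3.141, 0.001, -3.047]
force: [-0.6, 0.2, 0.1]
width: 0.0439
[-0.5733981   0.16139773  0.09413765]
```

View pics/wrist9b.png

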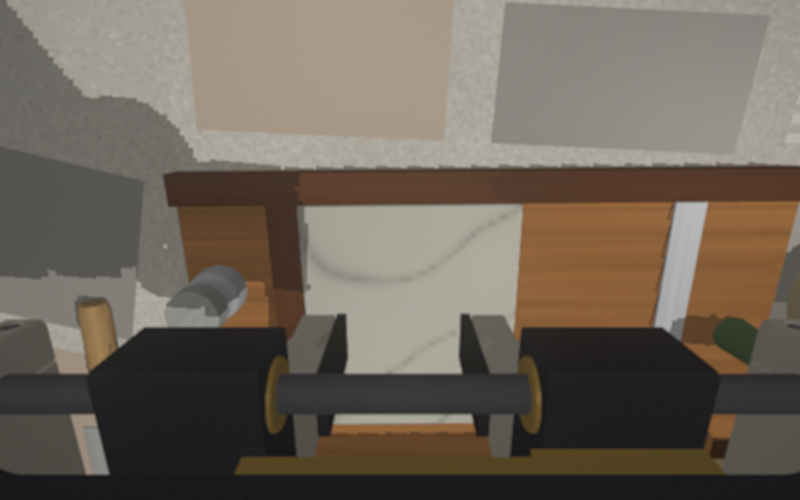

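```bash
python3 -m inch '[[[0,0,-0.05,0,0,0,0.5],[0,0,-0.05,0,0,0,0.5],[-0.04,0,-0.05,0,0,0,0.5],[-0.04,0,-0.05,0,0,0,0.5],[-0.04,0,0,0,0,0,0.5],[-0.04,0,0,0,0,0,0.5],[0,0,0,0,0,0,0.5],[0,0,0,0,0,0,0.5],[0,0,0,0,0,0,0.5]]]'
python3 - <<'E'
from h import *
import pickle
c=camera_info("wrist");pickle.dump(c,open("ci10.pkl","wb"))
im=grab_frame("wrist");cv2.imwrite("pics/wrist10.png",im);cv2.imwrite("pics/wrist10b.png",cv2.resize(im[60:260,100:420],(800,500),interpolation=cv2.INTER_CUBIC))
cv2.imwrite("pics/scene10.png",grab_frame("scene"))
E
```

```text
t: 16.95
eef_pos: [0.5443, -0.1205, 0.2364]
ee_rot: [3.141, -0.002, -3.047]
force: [-0.4, 0.1, -0.1]
width: 0.0439
```

View pics/wrist10b.png

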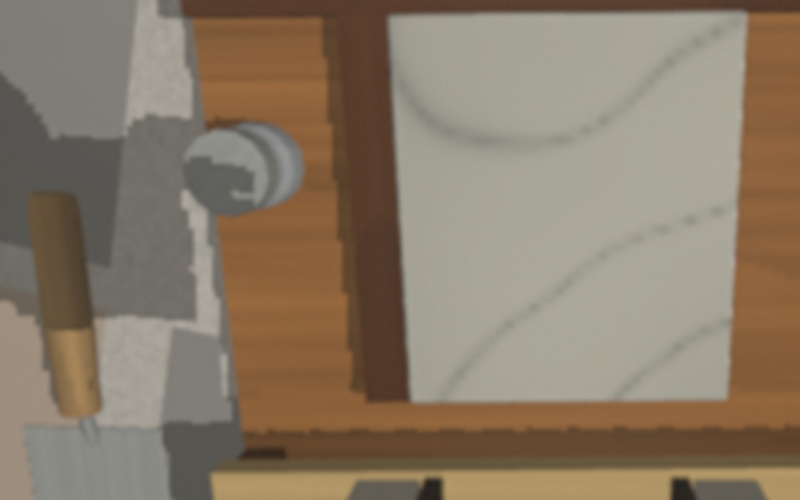

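View pics/scene10.png

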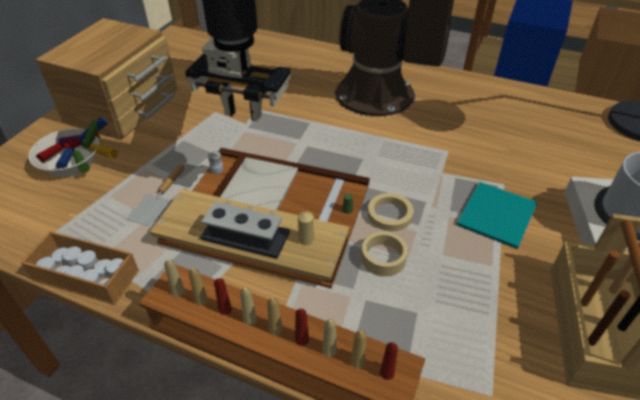

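The slab's left edge, (390,15) to (410,402), meets the cleat along its whole length with no wood showing between. Its far edge lines up with the cleat's end at row 402, as a fully seated 160 mm slab should. The fingers are clear of it.

```bash
python3 -c "
from station import *
print(job_done(), get_state()['t'])"
```

```text
the job is handed in; nothing more can be done
the job is handed in; nothing more can be done
```

I drew the marble slab out from under the bridge, pulled it up to the front stop, and slid it right against the side cleat. I squared it by about 5° on the way. Then I let go, raised the arm and handed the job in at about 17 s of the 58 s allowed.

**Last checks:** the wrist picture shows the slab touching the cleat along its whole side and the stop along its front. Its far edge is level with the cleat's end. The force on the tool after release was about zero, and the jar, scraper, tape rolls, stub and candle look undisturbed in the last pictures.

**Force:** I pressed mostly at 10 to 17 N. At the start of the sideways slide one reading reached 23 N of press, about 26 N in total; that is under the 30 N limit, and I eased it at once. Readings come only at the end of each move, so I cannot rule out a brief higher peak in between.

**Disagreement:** my estimates of the board's angle differed by about 1° (5.1° to 6.0°), depending on camera and edge. I relied on the contact with the stop and cleat to square the slab, and did not make a separate final angle measurement.

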